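Nest the good spring cup, reject the short one

TASK

Two of the three grey metal cups are the same full height and one is too short. Lower the loose full-height cup gently into the one standing on the green mat, so that it is fully home and straight and the nested pair stays standing on the mat (do not drop it in), and stand the short cup upright in the red tray. Leave everything else on the bench where it is.

Things in the scene. Friction and masses are not known exactly. Their poses are not given: they have to be found in the camera images.
- starter_cup: Grey metal cup, 0.3 kg, open top. From its foot up: tapered body, outside dia 40 mm growing to 52 mm at 50 mm, wall 2.5, floor 4; then a straight collar, outside dia 64, inside 57, from 50 mm to the rim at 90 mm. Origin: centre of the underside, z up. Loose on the mat. A full cup home in it rests its collar on this rim: origins 40 mm apart, same axis, play 2.5 mm; its whole collar shows above.
- full_cup: Grey metal cup, 0.3 kg, open top. From its foot up: tapered body, outside dia 40 mm growing to 52 mm at 50 mm, wall 2.5, floor 4; then a straight collar, outside dia 64, inside 57, from 50 mm to the rim at 90 mm. Origin: centre of the underside, z up. Loose on the bench, same shape as starter_cup.
- short_cup: Grey metal cup, 0.25 kg, open top. From its foot up: tapered body, outside dia 40 mm growing to 52 mm at 25 mm, wall 2.5, floor 4; then a straight collar, outside dia 64, inside 57, from 25 mm to the rim at 65 mm. Origin: centre of the underside, z up. The odd one, loose on the bench: same collar, but only 65 mm tall.
- pass_mat: thin green mat fixed on the bench, 130 x 130 mm, 3 mm thick; origin at the centre of its underside, x and y along its sides
- reject_tray: red open tray fixed on the bench, 130 x 130 mm outside, 30 mm high, walls and floor 4 mm thick; origin at the centre of its underside, x and y along its sides
- coil_spring: dark steel coil spring standing on end, 48 mm across, 60 mm tall; bystander, origin at the centre of its underside
- test_weight: brass test weight with a small knob, 44 mm across, 70 mm tall; bystander, origin at the centre of its underside
- jar: glass jar with a white cap, 50 mm across, 75 mm tall; bystander, origin at the centre of its underside
- ring_stack: dark steel sleeve, 54 mm across, 40 mm tall; bystander, origin at the centre of its underside
- caliper: slide caliper lying flat, 200 mm long (its x axis), up to 60 mm wide, 12 mm high; bystander, origin under the middle of its beam
There are look-alikes about, which are no part of the job. What is shaped like the short_cup but purple is not meant.

How it is judged:
By the outcome, as a careful person would: the job done as asked, in the order asked, and still so for the second after the job is handed in, with the robot touching nothing.
It also fails if it takes over 54 s, if anything falls off the work surface, if the arm or the gripper's body presses on something with over 40 N, if the wrist force passes 120 N, or if a joint passes its speed limit or range.

ROBOT

A 6-joint arm with a two-finger parallel gripper is mounted at the origin on the work surface. World frame = base frame: x ahead of the robot, y to its left, z up, the work surface at z = 0. Lengths are in m, angles in degrees, forces in N, time in s.
With the tool pointing down it reaches from about 0.425 to 0.95 m from the base axis. Payload 3.5 kg.
Tool frame: the origin (TCP) lies at the very end of the fingers, on their centre line; the grasp point (between the pads) lies 19 mm behind it (ctrl.tcp_to_grasp is the distance from the TCP to the grasp point, in m); z points along the fingers, x is the direction in which the jaws open and shut, and the axes are right-handed (so a half turn about z gives the same grasp; the last joint's range is limited). The gripper opens to 85 mm and grips with 20 to 120 N. Pads are 22 mm wide; open, the fingers measure 114 mm over their backs; the gripper's body (76 mm by 85 mm) begins 54 mm behind the grasp point. The pads swing forward as they close: fully open they stand 13 mm farther back than shut.
Start: joints at [68.411, 16.404, 90.338, -0, 73.258, -8.594], TCP at [0.152, 0.658, 0.231] pointing down, gripper open.
Joint ranges: [-158.93, 158.93], [-51.34, 127.21], [12.03, 142.37], [-87.48, 267.48], [13.55, 161.25], [-162.69, 162.69]. Speed limits (degrees/s): [159.86, 159.86, 180, 180, 180, 180].

INTERFACE

Orientations are given as [roll, pitch, yaw] about the fixed x, y, z axes, in that order (R = Rz(yaw) Ry(pitch) Rx(roll)).
In Python, from cell import ctrl, cams gives the robot as it stands. The module is installed in compiled form; this text tells all that it offers.
- The arm moves only by the shell command python3 -m inch 'ROWS' [OPENING] [FORCE]. ROWS is JSON, a list of rows, each a list of 4 numbers: the shift along the tool's x, y, z in cm, then the turn about the tool's z in degrees. In form: [[tx, ty, tz, turn], ...]. A call has 1 to 12 rows; each row is the pose to reach, as a shift and turn from the pose measured when the call began, along the tool's axes at that moment; what a row does not reach only later rows make up. A row lasts 1/8 s, in which the tool goes at most 62.5 mm and 10.7 degrees, less where a joint would pass 70% of its speed; a pose out of reach is approached as far as the arm can. A call with a gripper value outside its range is refused whole. OPENING is the opening, from 0 (shut) to 1 (fully open), set as the call begins (- or left out, the last holds). The fingers move at their own pace and stop on an object; FORCE is the grip in N (left out, the last holds). Time passes only in rows, so rows that repeat a pose let the fingers close. It gives the time, the measured TCP pose, the force and the opening at its end, in the units of the state.
- ctrl.sense(): the state, without advancing time (a new reading comes with each control period).
- cams.grab_frame(name): name is "scene" or "side" or "wrist"; returns a dict with "color" (420x560x3 uint8, red, green, blue), "fx", "fy", "cx", "cy" (pixels), "dist" ([k1, k2, p1, p2, k3] as OpenCV has them; the pictures are not rectified), "T" (4x4, takes a point from camera to world coordinates); the wrist camera has in their place "T_tool_cam" (4x4, takes a point from camera to tool coordinates, whose origin is the TCP and whose axes are the tool frame's). Camera axes: x right, y down, z forward; pixel columns grow to the right and rows downward; lengths in m; the calibration is good to about 2 mm. A picture is of the moment at which its call begins: read the wrist's pose just before it. There is no depth.
- ctrl.sign_off(): hands the job in, once; it reports no verdict.
The state is a dict: "t": time; "q": joint angles; "joint_vel": joint speeds; "joint_torque": joint torques, N m; "ee_pos": TCP position; "orientation": TCP orientation; "force": force on the tool from outside, world axes, zero at the start; "ft_torque": the same for the moment, N m; "opening": opening from 0.0 (shut) to 1.0 (fully open).
Only numpy, scipy, OpenCV 4.12 (cv2) and the standard library are available. Lean on these libraries where they do the work, as an engineer would, in place of code of your own. Each camera call takes 0.05 s, during which the arm holds its last target. There are 200 camera calls.

## Working session

There is one attempt and no reset: what is moved stays moved. The work goes in short steps, Python scripts to look and compute and a shell command to move; the robot and the scene stay as the last step left them, time stands still between calls to the robot, and variables do not carry over. Pictures are saved under pics/ and viewed, about 8 in all and at most 12, crops included, and the job is handed in when it is done.

```bash
mkdir -p pics; cat > h.py <<'E'
import numpy as np, cv2
from cell import ctrl, cams
from scipy.spatial.transform import Rotation as R
def grab(n):
    s=ctrl.sense(); f=cams.grab_frame(n); f["color"]=np.array(f["color"])
    if n=="wrist":
        T=np.eye(4);T[:3,:3]=R.from_euler('xyz',s["orientation"],degrees=True).as_matrix();T[:3,3]=s["ee_pos"]
        f["T"]=T@np.array(f["T_tool_cam"])
    f["T"]=np.array(f["T"]); return f
def K(f): return np.array([[f["fx"],0,f["cx"]],[0,f["fy"],f["cy"]],[0,0,1.]])
def save(f,p): cv2.imwrite(p,f["color"][:,:,::-1])
def plane(f,uv,z):
    uv=np.array(uv,float).reshape(-1,1,2)
    n=cv2.undistortPoints(uv,K(f),np.array(f["dist"],float)).reshape(-1,2)
    d=np.c_[n,np.ones(len(n))]@f["T"][:3,:3].T; o=f["T"][:3,3]
    return o+d*((z-o[2])/d[:,2])[:,None]
def proj(f,P):
    Ti=np.linalg.inv(f["T"])
    return cv2.projectPoints(np.array(P,float).reshape(-1,3),Ti[:3,:3],Ti[:3,3],K(f),np.array(f["dist"],float))[0].reshape(-1,2)
def tool(P):
    s=ctrl.sense();M=R.from_euler('xyz',s["orientation"],degrees=True).as_matrix()
    return (np.array(P)-s["ee_pos"])@M*100
E
python3 - <<'E'
from h import *
import pickle
d={}
for n in ["scene","side","wrist"]:
    f=grab(n); save(f,f"pics/{n}0.png"); d[n]=f; print(n,f["T"][:3,3].round(3),f["T"][:3,2].round(2),f["fx"])
pickle.dump(d,open("f0.pkl","wb"))
print(ctrl.sense())
E
```

```text
scene [ 1.314 -0.305  0.982] [-0.61  0.23 -0.76] 508.79908452287555
side [ 0.507 -0.804  0.711] [ 0.04  0.75 -0.66] 401.7980525713885
wrist [0.086 0.673 0.372] [ 0.26 -0.06 -0.96] 341.52663805152145
{'t': 0.15, 'q': array([ 6.84119228e+01,  1.64460698e+01,  9.04029077e+01, -2.25420253e-04,
        7.32591473e+01, -8.59245052e+00]), 'joint_vel': array([-0.05682032, -0.05522026, -0.32484644, -0.04226286,  0.10075556,
        0.08266004]), 'joint_torque': array([ 2.25175913e-04, -4.06607366e+01, -2.93139249e+01, -1.47483938e-04,
        3.92425209e-03,  8.46817017e-06]), 'ee_pos': array([0.15155241, 0.65724414, 0.230221  ]), 'orientation': array([-1.79984059e+02,  1.06943470e-01,  7.70044533e+01]), 'force': array([-0.28002007, -0.43924488,  0.39792077]), 'ft_torque': array([-0.03534335, -0.04629664, -0.00114915]), 'opening': 1.0015057431608139}
```

View pics/scene0.png

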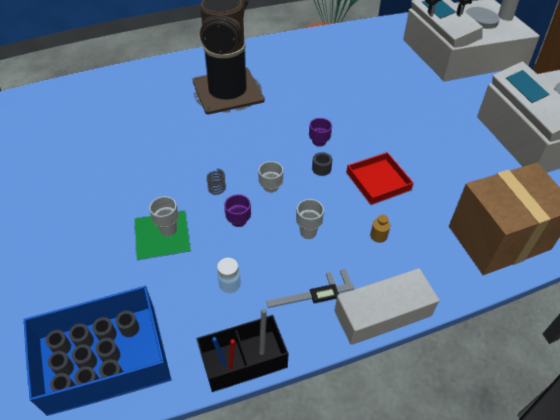

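View pics/side0.png

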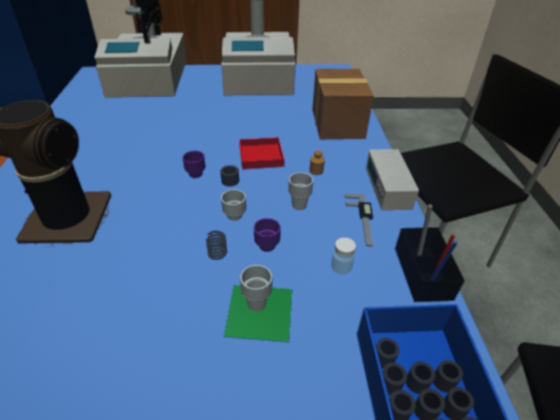

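The scene view shows, in scene pixels, the starter cup on the green mat (163,212), the short cup (270,176), the full cup (310,217), and the red tray (380,178). The bystanders are a spring (216,181), sleeve (322,164), weight (380,230), jar (229,275), caliper (310,297), and purple cups (237,210) and (320,131). The side view agrees with this.

```bash
cat >> h.py <<'E'
from scipy.optimize import least_squares
def rim(f,uv,z,r=.032,win=45,show=False):
    """upper silhouette arc of a grey cup near uv -> rim circle centre on plane z"""
    hsv=cv2.cvtColor(f["color"],cv2.COLOR_RGB2HSV)
    m=(hsv[...,1]<75).astype(np.uint8)
    w=np.zeros_like(m); w[max(0,uv[1]-win):uv[1]+win,max(0,uv[0]-win):uv[0]+win]=1
    m=cv2.morphologyEx(m*w,cv2.MORPH_CLOSE,np.ones((3,3)))
    cs=cv2.findContours(m,cv2.RETR_EXTERNAL,cv2.CHAIN_APPROX_NONE)[0]
    c=max(cs,key=cv2.contourArea)[:,0,:].astype(float)
    l=c[c[:,0].argmin()];q=c[c[:,0].argmax()]
    side=lambda p:(q[0]-l[0])*(p[:,1]-l[1])-(q[1]-l[1])*(p[:,0]-l[0])
    a=c[side(c)<=0]
    P=plane(f,a,z)[:,:2]
    s=least_squares(lambda p:np.hypot(*(P-p[:2]).T)-p[2],[*P.mean(0),r],loss='soft_l1',f_scale=.002)
    t=least_squares(lambda p:np.hypot(*(P-p).T)-r,P.mean(0),loss='soft_l1',f_scale=.002)
    return t.x, s.x, np.abs(t.fun).mean(), cv2.boundingRect(c.astype(np.int32))
E
python3 - <<'E'
from h import *
import pickle
d=pickle.load(open("f0.pkl","rb"))
uv={"scene":dict(starter=(164,214),short=(270,177),full=(310,219)),"side":dict(starter=(256,287),short=(234,205),full=(300,190))}
Z=dict(starter=.093,short=.065,full=.09)
for n in uv:
    f=d[n]
    for k,p in uv[n].items():
        t,s,e,b=rim(f,p,Z[k],win=32); print(n,k,t.round(4),s.round(4),round(e,4),b)
    hsv=cv2.cvtColor(f["color"],cv2.COLOR_RGB2HSV)
    H,S,V=cv2.split(hsv)
    for k,m,z in [("mat",(H>50)&(H<75)&(S>150),.003),("tray",((H<6)|(H>174))&(S>170)&(V>90),.03)]:
        cs=cv2.findContours(m.astype(np.uint8),cv2.RETR_EXTERNAL,cv2.CHAIN_APPROX_NONE)[0]
        c=cv2.convexHull(max(cs,key=cv2.contourArea)); P=plane(f,c,z)[:,:2]
        print(n,k,cv2.minAreaRect((P*1000).astype(np.float32)))
B=dict(scene=dict(spring=(216,181),sleeve=(322,164),weight=(380,230),jar=(229,275),purpA=(237,210),purpB=(320,131),cal=(310,297)),
 side=dict(spring=(216,245),sleeve=(230,175),weight=(317,163),jar=(344,256),purpA=(267,235),purpB=(194,163),cal=(365,215)))
for n in B:
    for k,p in B[n].items(): print(n,k,plane(d[n],p,.035)[0,:2].round(3))
E
```

```text
scene starter [ 0.5055 -0.2922] [ 0.511  -0.296   0.0376] 0.0029 (150, 196, 28, 40)
scene short [ 0.4495 -0.0084] [ 0.4518 -0.0105  0.0346] 0.0023 (259, 161, 24, 31)
scene full [0.6229 0.027 ] [0.6219 0.028  0.0308] 0.0008 (297, 199, 27, 40)
scene mat ((507.7527770996094, -311.95184326171875), (125.1562271118164, 125.68968963623047), 82.71219635009766)
scene tray ((525.7830200195312, 270.9957275390625), (130.70639038085938, 129.8650360107422), 4.99083948135376)
side starter [ 0.5007 -0.295 ] [ 0.5011 -0.2937  0.0309] 0.0008 (240, 265, 32, 46)
side short [ 0.445 -0.011] [ 0.4452 -0.0094  0.0307] 0.0008 (221, 190, 25, 30)
side full [0.619  0.0251] [0.6198 0.027  0.0303] 0.001 (289, 173, 24, 37)
side mat ((506.49365234375, -312.0662536621094), (124.57120513916016, 124.6192398071289), 83.01610565185547)
side tray ((521.6927490234375, 260.2867126464844), (124.7403335571289, 121.81817626953125), 1.0715765953063965)
scene spring [ 0.411 -0.144]
scene sleeve [0.443 0.139]
scene weight [0.696 0.183]
scene jar [ 0.698 -0.192]
scene purpA [ 0.523 -0.121]
scene purpB [0.318 0.186]
scene cal [ 0.81  -0.044]
side spring [ 0.409 -0.147]
side sleeve [0.431 0.128]
side weight [0.686 0.182]
side jar [ 0.702 -0.192]
side purpA [ 0.529 -0.118]
side purpB [0.322 0.192]
side cal [ 0.78  -0.054]
```

```bash
python3 -c "
from h import *
print(tool([.619,.025,.20]).round(2))"
```

```text
[-51.09  59.77   3.1 ]
```

```bash
python3 -m inch '[[-3.9,4.5,0,6],[-7.8,9,0,13],[-11.7,13.5,0,19],[-15.6,18,0,26],[-19.5,22.5,0,32],[-23.4,27,0,38],[-27.3,31.5,0,45],[-31.2,36,0,51],[-35.1,40.5,0,58],[-39,45,0,64],[-42.9,49.5,0,70],[-46.8,54,0,77]]' 1; python3 -c "
from h import *
print(tool([.619,.025,.20]).round(2))"
```

```text
t: 1.65
ee_pos: [0.5732, 0.078, 0.2307]
orientation: [179.9, 0.1, -0.2]
force: [0.8, 0.5, -0.2]
opening: 1.004
[4.6  5.28 3.08]
```

```bash
python3 -m inch '[[3,3.5,1.5,0],[4.6,5.3,3,0],[4.6,5.3,3,0],[4.6,5.3,3,0]]' 1; python3 - <<'E'
from h import *
f=grab("wrist"); save(f,"pics/w1.png")
p=proj(f,[[.619,.025,.09]])[0]; print(p)
print(rim(f,tuple(p.astype(int)),.09,win=130)); print(ctrl.sense()["ee_pos"])
E
```

```text
t: 2.15
ee_pos: [0.6186, 0.0254, 0.2008]
orientation: [179.9, 0.1, -0.2]
force: [-0.4, 1.4, 0.0]
opening: 0.997
[281.5863092  203.82816556]
(array([0.62007177, 0.03172069]), array([0.62043587, 0.03401221, 0.03014908]), np.float64(0.0010543807952737854), (242, 151, 83, 86))
[0.61869805 0.02568908 0.20134265]
```

View pics/w1.png

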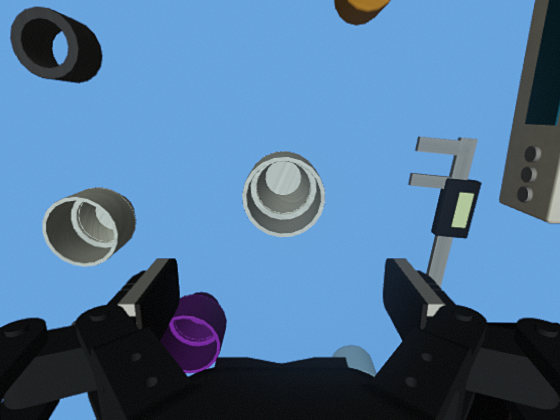

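The wrist view shows the full cup with its rim circle centred near (283,196). The cup body peeks out at the top, so I fit the lower arc here.

```bash
sed -i 's/show=False/up=True/; s/a=c\[side(c)<=0\]/a=c[side(c)*(1 if up else -1)<=0]/' h.py; python3 - <<'E'
from h import *
f=grab("wrist")
t,s,e,b=rim(f,(281,204),.09,win=80,up=False); print(t,s,e,b); print(tool([*t,.057]).round(2), tool([*s[:2],.057]).round(2),ctrl.sense()["ee_pos"])
E
```

```text
[0.62039326 0.0309022 ] [0.62025522 0.02974562 0.03107877] 0.0003861238080303441 (242, 152, 83, 85)
[ 0.16 -0.53 14.46] [ 0.14 -0.41 14.46] [0.61878078 0.02582911 0.20161292]
```

```bash
python3 -m inch '[[-2,5.3,0,0],[-4,10.7,0,0],[-6,16,-0.1,0],[-8,21.3,-0.2,0],[-10,26.7,-0.2,0],[-11.6,32,-0.2,0],[-11.6,32,-0.2,0],[-11.6,32,-0.2,0],[-11.6,32,-0.2,0]]' 1; python3 - <<'E'
from h import *
f=grab("wrist"); save(f,"pics/w2.png")
p=proj(f,[[.503,-.291,.093]])[0]
t,s,e,b=rim(f,tuple(p.astype(int)),.093,win=80,up=False); print(p,t,s,e,b); print(ctrl.sense()["ee_pos"],tool([*t,.1]))
E
```

```text
t: 3.38
ee_pos: [0.5024, -0.2923, 0.2043]
orientation: [179.9, -0.0, -0.0]
force: [0.3, 0.3, -1.0]
opening: 1.002
[281.53318506 201.57209525] [ 0.50152017 -0.29063921] [ 0.5013265  -0.2918987   0.03099304] 0.0004306617458756263 (239, 156, 82, 86)
[ 0.50243475 -0.29225031  0.20424446] [-0.09572044 -0.17528237 10.42417878]
```

View pics/w2.png

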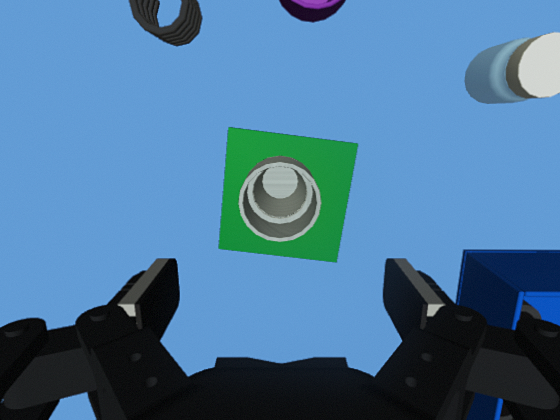

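```bash
python3 -m inch '[[2,-5.4,0,0],[4,-10.8,0,0],[6,-16.2,0,0],[8,-21.5,0,0],[10,-26.8,0,0],[11.8,-32.1,0,0],[11.8,-32.1,2,0],[11.8,-32.1,5,0],[11.8,-32.1,8,0],[11.8,-32.1,11,0],[11.8,-32.1,13,0],[11.8,-32.1,14.7,0]]' 1; python3 -m inch '[[0,0,0,0]]'; python3 -c "
from h import *
print(tool([.6204,.029,.057]).round(2))"
```

```text
t: 4.92
ee_pos: [0.6203, 0.0284, 0.0557]
orientation: [179.9, 0.0, -0.0]
force: [-0.4, -0.1, 0.7]
opening: 1.006
t: 5.05
ee_pos: [0.6194, 0.0284, 0.0543]
orientation: [179.9, 0.2, -0.0]
force: [-0.3, 0.7, -0.2]
opening: 1.0
[ 0.1  -0.06 -0.27]
```

```bash
python3 -m inch '[[0,0,-0.2,0],[0,0,-0.2,0],[0,0,-0.2,0],[0,0,-0.2,0],[0,0,-0.2,0],[0,0,-0.2,0]]' 0 45;  python3 -m inch '[[0,0,0,0],[0,0,-2,0],[0,0,-6,0],[0,0,-12,0],[0,0,-17,0],[0,0,-17,0],[0,0,-17,0]]'; python3 - <<'E'
from h import *
f=grab("wrist"); save(f,"pics/w3.png"); s=ctrl.sense(); print(s["ee_pos"],s["orientation"],s["force"],s["opening"])
z=s["ee_pos"][2]-.0555+.09
p=proj(f,[[*s["ee_pos"][:2],z]])[0]; print(p,z)
E
```

```text
t: 5.8
ee_pos: [0.6208, 0.0282, 0.058]
orientation: [179.9, -0.0, -0.0]
force: [0.7, -0.9, 5.4]
opening: 0.733
t: 6.68
ee_pos: [0.6194, 0.0287, 0.2264]
orientation: [179.9, 0.2, -0.0]
force: [-0.4, -0.0, -4.3]
opening: 0.732
[0.61886378 0.02869823 0.22509975] [ 1.79943682e+02  2.86904990e-01 -2.16372897e-02] [-0.37704786  1.02137939 -4.04505569] 0.7262041007649364
[279.68187469 307.51204333] 0.2595997541600966
```

View pics/w3.png

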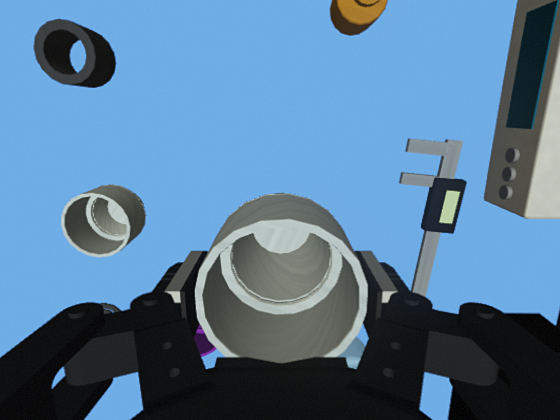

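```bash
python3 -m inch '[[-2,5.3,0,0],[-4,10.7,0,0],[-6,16,0,0],[-8,21.3,0,0],[-10,26.7,0.5,0],[-11.4,30.5,1,0],[-11.8,32.2,2,0],[-11.8,32.2,2.6,0],[-11.8,32.2,2.6,0],[-11.8,32.2,2.6,0]]'; python3 - <<'E'
from h import *
s=ctrl.sense(); e=s["ee_pos"]; print(e,s["force"],s["orientation"])
z=e[2]-.057+.09
out=[]
for n in ["scene","side"]:
    f=grab(n); save(f,f"pics/{n}2.png"); print(proj(f,[[.5015,-.2933,z],[.5015,-.2933,.093],[.5015,-.2933,z-.09]]).round(0).tolist())
    c=f["color"]; p=proj(f,[[.5015,-.2933,.12]])[0].astype(int); out.append(cv2.resize(c[max(0,p[1]-75):p[1]+75,max(0,p[0]-60):p[0]+60],None,fx=3,fy=3)[:450,:360])
h=min(o.shape[0] for o in out); cv2.imwrite("pics/c4.png",np.hstack([o[:h] for o in out])[:,:,::-1])
E
```

```text
t: 7.98
ee_pos: [0.5012, -0.2919, 0.2]
orientation: [180.0, 0.3, 0.1]
force: [-0.4, 0.6, -2.9]
opening: 0.73
[ 0.50122994 -0.29193348  0.1999581 ] [-0.41625111  0.61967016 -2.85023526] [1.79967401e+02 2.86756470e-01 9.17715420e-02]
[[151.0, 163.0], [162.0, 206.0], [158.0, 191.0]]
[[255.0, 225.0], [256.0, 277.0], [256.0, 260.0]]
```

View pics/c4.png

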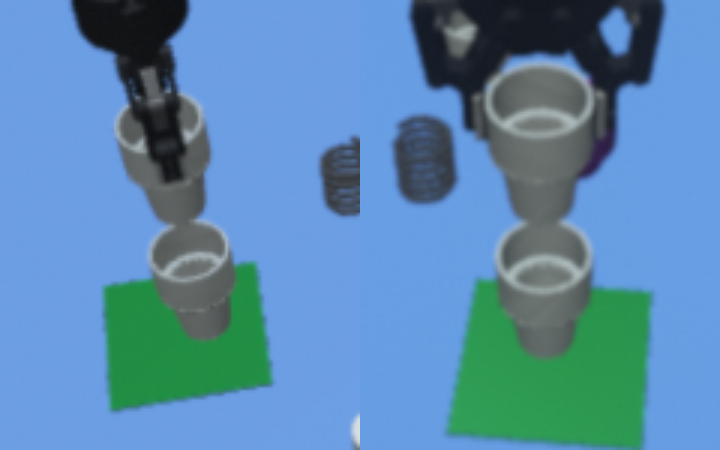

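The crops show the held cup upright, and its foot at (180,220) and (541,222) lines up above the starter rim in both views. I'll lower it now.

```bash
python3 -m inch '[[0,0.1,1.5,0],[0,0.1,3.5,0],[0,0.1,5,0],[0,0.1,6.2,0],[0,0.1,7.2,0],[0,0.1,8,0],[0,0.1,8.5,0],[0,0.1,8.5,0],[0,0.1,8.5,0]]'; python3 -c "
from h import *
s=ctrl.sense();print(s['ee_pos'],s['force'],s['ft_torque'])"
```

```text
t: 9.2
ee_pos: [0.5013, -0.2937, 0.1161]
orientation: [179.9, 0.2, 0.1]
force: [-0.5, 0.0, -4.2]
opening: 0.731
[ 0.50125676 -0.2937457   0.11606616] [-0.47103021  0.03146213 -4.16691667] [ 0.03426935 -0.00983182 -0.01322713]
```

```bash
python3 -m inch '[[0,0,0.3,0],[0,0,0.6,0],[0,0,0.9,0],[0,0,1.1,0],[0,0,1.2,0],[0,0,1.2,0],[0,0,1.2,0]]'; python3 -m inch '[[0,0,0.1,0],[0,0,0.2,0],[0,0,0.2,0]]'
```

```text
t: 10.07
ee_pos: [0.5013, -0.2938, 0.1042]
orientation: [179.9, 0.2, 0.1]
force: [-0.4, -0.8, -3.7]
opening: 0.728
t: 10.45
ee_pos: [0.5012, -0.2938, 0.102]
orientation: [179.9, 0.2, 0.1]
force: [0.3, 0.0, -2.7]
opening: 0.732
```

```bash
python3 -m inch '[[0,0,0.1,0],[0,0,0.15,0],[0,0,0.15,0],[0,0,0.15,0]]'; python3 -m inch '[[0,0,0.1,0],[0,0,0.1,0],[0,0,0.1,0]]'
```

```text
t: 10.95
ee_pos: [0.5014, -0.2939, 0.1011]
orientation: [179.9, 0.2, 0.1]
force: [-0.2, -0.5, -0.5]
opening: 0.728
t: 11.32
ee_pos: [0.5016, -0.2942, 0.1011]
orientation: [179.8, 0.2, 0.1]
force: [-2.8, 1.9, 5.7]
opening: 0.729
```

Contact is at the expected height (about 0.101 against 0.100). I'll take a look before letting go.

```bash
cat > crop.py <<'E'
from h import *
import sys
x,y,z=map(float,sys.argv[1:4]); out=[]
for n in ["scene","side"]:
    f=grab(n); p=proj(f,[[x,y,z]])[0].astype(int); P=cv2.copyMakeBorder(f["color"],70,70,60,60,cv2.BORDER_CONSTANT)
    out.append(cv2.resize(P[p[1]:p[1]+140,p[0]:p[0]+120],None,fx=3,fy=3,interpolation=cv2.INTER_CUBIC))
cv2.imwrite(sys.argv[4],np.hstack(out)[:,:,::-1]); s=ctrl.sense(); print(s["t"],s["ee_pos"],s["force"])
E
python3 crop.py .5015 -.2937 .08 pics/c5.png
```

```text
11.425 [ 0.50158192 -0.29425034  0.10106406] [-2.04088365  1.35372399  5.4269786 ]
```

View pics/c5.png

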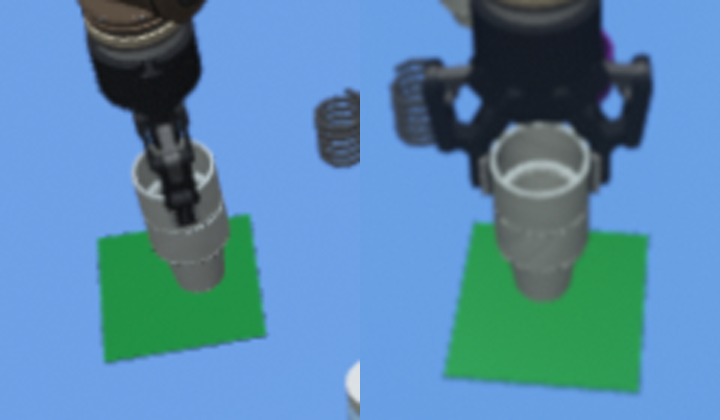

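The cup is seated, with the collar line of one on the rim of the other and both on the same axis. Releasing.

```bash
python3 -m inch '[[0,0,-0.05,0],[0,0,-0.05,0],[0,0,-0.05,0],[0,0,-0.05,0],[0,0,-0.05,0],[0,0,-1,0],[0,0,-4,0],[0,0,-9,0],[0,0,-11,0]]' 1; python3 -m inch '[[-1,-5,0,0],[-2,-11,0,0],[-3,-17,0.5,0],[-4.2,-23,1,0],[-5.4,-28.4,1,0],[-5.4,-28.4,1,0],[-5.4,-28.4,1,0],[-5.4,-28.4,1,0]]'; python3 - <<'E'
from h import *
f=grab("wrist"); save(f,"pics/w4.png"); z=.065
p=proj(f,[[.447,-.01,z]])[0]
t,s,e,b=rim(f,tuple(p.astype(int)),z,win=70,up=False); print(p,t,s,e,b); print(ctrl.sense()["ee_pos"],ctrl.sense()["orientation"],tool([*t,.031]))
E
```

```text
t: 12.55
ee_pos: [0.5033, -0.295, 0.2155]
orientation: [179.6, -0.1, 0.1]
force: [-0.4, -0.7, -0.1]
opening: 0.996
t: 13.55
ee_pos: [0.4493, -0.0123, 0.2033]
orientation: [179.6, -0.1, -0.0]
force: [-0.3, -0.0, -0.1]
opening: 1.0
[277.74122158 191.21550304] [ 0.44546813 -0.00528576] [ 0.44539005 -0.00649551  0.0310397 ] 0.000365938043187712 (238, 145, 76, 78)
[ 0.44922361 -0.0123416   0.20326195] [ 1.79564217e+02 -1.30169894e-01 -2.36205846e-02] [-0.41497314 -0.83642026 17.21943264]
```

View pics/w4.png

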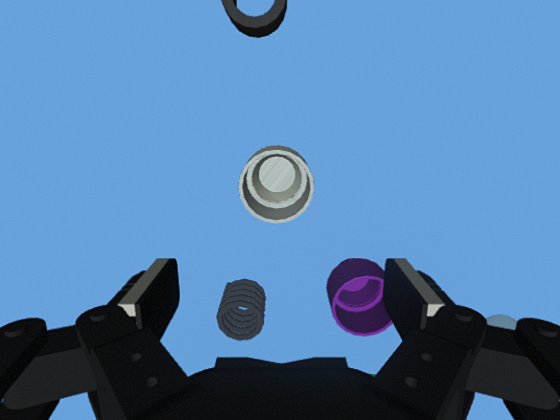

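The wrist view shows the short cup rim centred near (276,184), with the spring, sleeve and purple cup clear of the finger paths.

```bash
python3 -m inch '[[-0.2,-0.2,3,0],[-0.4,-0.4,7,0],[-0.4,-0.4,11,0],[-0.4,-0.4,14,0],[-0.4,-0.4,16,0],[-0.4,-0.4,16.8,0],[-0.4,-0.4,16.8,0],[-0.4,-0.4,16.8,0]]' 1;python3 -m inch '[[0,0,0,0],[0,0,0,0],[0,0,0,0],[0,0,0,0],[0,0,0,0],[0,0,0,0]]' 0 45;  python3 -m inch '[[0,0,0,0],[0,0,-2,0],[0,0,-6,0],[0,0,-12,0],[0,0,-14,0],[0,0,-14,0]]'; python3 -c "
from h import *
print(ctrl.sense()['force'],tool([.524,.266,.17]).round(2))"
```

```text
t: 14.6
ee_pos: [0.4466, -0.0101, 0.0362]
orientation: [179.5, -0.2, -0.1]
force: [0.7, -0.4, 0.3]
opening: 1.001
t: 15.35
ee_pos: [0.4472, -0.0103, 0.0378]
orientation: [179.5, -0.3, -0.0]
force: [-2.9, -0.7, 6.3]
opening: 0.739
t: 16.1
ee_pos: [0.4476, -0.0092, 0.1795]
orientation: [179.4, -0.5, -0.0]
force: [-0.2, 0.0, -2.5]
opening: 0.748
[-0.21538669  0.00507394 -2.53207684] [  7.63 -27.53   0.76]
```

```bash
python3 -m inch '[[1.5,-5.5,0,0],[3,-11,0,0],[4.5,-16.5,0,0],[6,-22,0,0],[7,-25.5,0,0],[7.6,-27.5,0,0],[7.6,-27.5,2,0],[7.6,-27.5,5,0],[7.6,-27.5,8,0],[7.6,-27.5,10,0],[7.6,-27.5,11.5,0],[7.6,-27.5,12,0]]'; python3 crop.py .524 .266 .06 pics/c6.png
```

```text
t: 17.6
ee_pos: [0.5243, 0.2639, 0.0565]
orientation: [179.4, -0.4, -0.0]
force: [0.1, -0.7, -2.4]
opening: 0.738
17.7 [0.52484781 0.26442681 0.05748859] [ 0.08279719  0.27842528 -1.32178625]
```

View pics/c6.png

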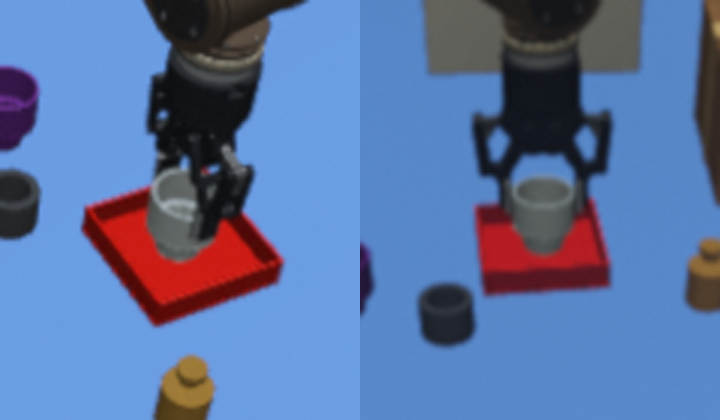

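The short cup is held upright inside the tray outline and well clear of its walls. I'll lower it to contact.

```bash
python3 -m inch '[[0,0,0.4,0],[0,0,0.8,0],[0,0,1.1,0],[0,0,1.3,0],[0,0,1.4,0],[0,0,1.4,0]]'; python3 -m inch '[[0,0,0.1,0],[0,0,0.2,0],[0,0,0.2,0],[0,0,0.2,0]]'
```

```text
t: 18.45
ee_pos: [0.5249, 0.2643, 0.0434]
orientation: [179.4, -0.5, -0.0]
force: [-0.0, 0.3, -3.5]
opening: 0.742
t: 18.95
ee_pos: [0.5251, 0.2644, 0.0419]
orientation: [179.4, -0.5, -0.0]
force: [-1.5, -0.3, 1.1]
opening: 0.747
```

```bash
python3 -m inch '[[0,0,0,0],[0,0,0,0],[0,0,0,0],[0,0,0,0],[0,0,0,0],[0,0,-1,0],[0,0,-4,0],[0,0,-9,0],[0,0,-15,0],[0,0,-18,0],[0,0,-18,0]]' 1; python3 - <<'E'
from h import *
a=grab("scene"); b=grab("side"); save(a,"pics/scene9.png")
c=cv2.resize(a["color"][80:300,100:440],(800,518)); cv2.imwrite("pics/c9.png",c[:,:,::-1])
for n,f in [("scene",a),("side",b)]:
    for k,P in dict(pair=(.5015,-.2937,.133),short=(.525,.266,.069)).items():
        p=proj(f,[P])[0].astype(int); t,s,e,bb=rim(f,(p[0],p[1]+6),P[2],win=28); print(n,k,t.round(4),s.round(4),round(e,4))
E
```

```text
t: 20.32
ee_pos: [0.5253, 0.2668, 0.2265]
orientation: [179.6, -1.0, -0.0]
force: [-0.1, -0.0, -0.9]
opening: 0.996
scene pair [ 0.5078 -0.2921] [ 0.529  -0.3161  0.0587] 0.01
scene short [0.5258 0.2673] [0.5257 0.2674 0.0318] 0.001
side pair [ 0.5014 -0.2965] [ 0.5009 -0.2979  0.0332] 0.0018
side short [0.5245 0.2608] [0.5244 0.2605 0.0322] 0.0016
```

View pics/c9.png

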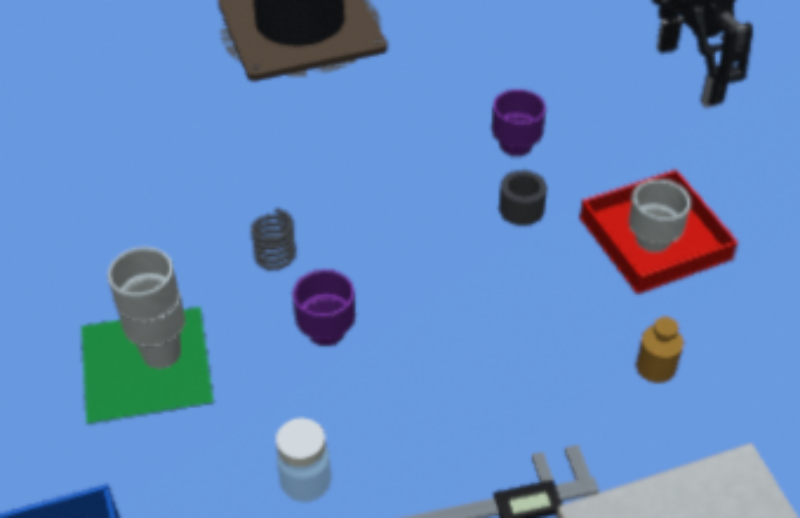

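```bash
python3 -c "
from cell import ctrl
print(ctrl.sign_off())"
```

```text
the job is handed in; nothing more can be done
None
```

The full-height cup is nested in the one on the green mat, and after that I stood the short cup upright in the red tray. I handed the job in at about 20.5 s, with the gripper open and clear of everything.

- **Nesting:** I lowered the cup slowly until it touched, at about 0.101 m against the 0.100 m expected, with about 6 N on the wrist. Crops from two cameras before release and the final picture show the pair on one axis, with the upper collar sitting fully above the lower rim.
- **Pair position:** The final side-camera fit puts the upper rim at (0.501, −0.297). The starter cup was measured at about (0.501, −0.295) at the start.
- **Short cup:** It was released on contact with about 1 N and is upright near the middle of the tray. The two cameras put it at (0.526, 0.267) and (0.525, 0.261).
- **Bystanders:** Those in the final picture look to be where they started. I checked them by eye only and did not measure them again.

**Checks that disagreed:** The final scene-camera fit of the pair's rim was poor (10 mm residual), probably a bad silhouette mask, so I relied on the side camera and the picture. The wrist camera read y about 3–4 mm higher than the fixed cameras. I placed the nested cup by the difference between two wrist measurements, so that error largely cancels.

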